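Load the blue module into the interlocked test nest

ROBOT

A 6-joint arm with a two-finger parallel gripper is mounted at the origin on the work surface. World frame = base frame: x ahead of the robot, y to its left, z up, the work surface at z = 0. Lengths are in m, angles in rad, forces in N, time in s.
With the tool pointing down it reaches from about 0.325 to 0.85 m from the base axis. Payload 4.4 kg.
Tool frame: the origin (TCP) lies between the finger pads; the fingertips stand 17 mm ahead of it and the grasp point (between the pads) lies 2 mm behind it; y points along the fingers, z is the direction in which the jaws open and shut, and the axes are right-handed (so a half turn about y gives the same grasp; the last joint's range is limited). The gripper opens to 94 mm and grips with 3 to 60 N. Pads are 16 mm wide; open, the fingers measure 119 mm over their backs; the gripper's body (75 mm by 177 mm) begins 78 mm behind the grasp point.
Start: joints at [1.137, 0.207, 1.542, -0, 1.393, -0.15], TCP at [0.16, 0.552, 0.222] pointing down, gripper open.
Joint ranges: [-2.73, 2.73], [-0.86, 2.22], [0.23, 2.46], [-1.11, 4.25], [0.08, 2.63], [-2.82, 2.82]. Speed limits (rad/s): [2.79, 2.79, 3.14, 3.14, 3.14, 3.14].

INTERFACE

Orientations are given as a unit quaternion [w, x, y, z].
In Python, from cell import robot gives the robot as it stands.
- The arm moves only by the tool servo_tool, never from a script. Its argument "deltas" is a list of rows, each a list of 7 numbers: the turn, a rotation vector about the tool's x, y, z in rad, then the shift along the tool's x, y, z in m, then the opening in per cent of the stroke, from 0 (shut) to 100 (fully open). A call has 1 to 5 rows; each row is the pose to reach, as a shift and turn from the pose measured when the call began, along the tool's axes at that moment; what a row does not reach only later rows make up. A row lasts 1/8 s, in which the tool goes at most 62.5 mm and 10.7 degrees, less where a joint would pass 70% of its speed; a pose out of reach is approached as far as the arm can. A call with a gripper value outside its range is refused whole. The fingers move at their own pace and stop on an object; the grip force is fixed at half the most. Time passes only in rows, so rows that repeat a pose let the fingers close. It gives the time, the measured TCP pose, the force and the opening at its end, in the units of the state.
- robot.observe(): the state, without advancing time (a new reading comes with each control period).
- robot.camera(name): name is "scene" or "top" or "wrist"; returns the picture (420x560x3 uint8, red, green, blue); there is no depth.
- robot.get_calibration(name): a dict with "K" (3x3 intrinsics, pixels), "origin" and "attitude" of the camera in the world. Camera axes: x right, y up, looking along -z (the intrinsics and any distortion apply to the point x, -y, -z); pixel columns grow to the right and rows downward; lengths in m; the calibration is good to about 2 mm. The wrist camera is an equidistant fisheye: a pixel r from the principal point sees the ray r / f radians off the axis. A picture is of the moment at which its call begins: read the wrist's pose just before it. get_calibration takes no time and is no camera call; for the wrist camera it gives the pose at the moment of the call.
- robot.sign_off(): hands the job in, once; it reports no verdict.
Trained networks look in the newest picture that a camera, given by its name, has taken for a name from the list of things; names that differ only in an ending like _2 or _b are one class to them, and where a whole thing is asked for, a point or a joint stands for the part that bears it (a point fixed in the world has none). Each returns a list of dicts, best first, with "p" (0 to 1); they miss things now and then, are a little off and sometimes report something else, mostly with a low value. They report only what shows in the picture. A call takes as long as a camera call. They do not tell look-alikes from the thing itself.
- robot.spot_in(camera, target): "box" ([left, top, right, bottom] in pixels, round what is visible of it).
- robot.pinpoint(camera, target): "position" ([column, row] in pixels: a listed point, or the origin of a listed thing).
The state is a dict: "time": time; "joint_positions": joint angles; "joint_velocities": joint speeds; "effort": joint torques, N m; "ee_pos": TCP position; "tool_rot": TCP orientation; "force": force on the tool from outside, world axes, zero at the start; "ft_torque": the same for the moment, N m; "finger_gap": finger opening in m.
Only numpy, scipy, OpenCV 4.12 (cv2) and the standard library are available. Lean on these libraries where they do the work, as an engineer would, in place of code of your own. Each camera call takes 0.05 s, during which the arm holds its last target.

TASK

Load the blue module into the aluminium test nest: pick it up and set it down flat between the four black corner brackets, either way round, so that its end presses the nest's hinged switch lever down and keeps it down when you let go. Lower it in, do not drop it, and leave the orange module where it lies.

Things in the scene. Friction and masses are not known exactly. Their poses are not given: they have to be found in the camera images.
- blue_module: Blue closed plastic case 110 x 48 x 34 mm (own x, y, z), 0.13 to 0.25 kg, flat on the bench. Origin: centre of its underside; x along its length, z up. White label on top; two sockets (red, black) stand 7 mm above the top, 38 mm from the centre towards +x. Grip it by the bare middle of its long sides (48 mm).
- test_nest: Aluminium base plate, fixed, 180 x 110 mm (x, y); its top is the floor, 20 mm above the bench. Origin: at bench level under the pocket's centre; x along the pocket, z up. Four black corner brackets, 10 mm high above the floor, bound a pocket 130 (x) x 68 mm (y): 10 mm of play round the module, whose length goes along x. The middle 88 mm of the long sides is open for fingers.
- switch_lever (a joint): Steel lever 12 x 66 mm, red roller at its free end, hinged across the nest 12 mm from the pocket's centre; it slopes up to the nest's +x end, roller about 40 mm above the bench. Value in rad: 0 = raised, grows as pressed, 0.31 = stop. Pressed means above 0.2; a module flat in the pocket gives about 0.27. Light spring (0.2 N at the module's end): the module's weight holds it down.
- orange_module: Orange module, a bystander of the same shape and size as the blue one (origin at the centre of its underside). To be left alone. A small white breadboard (55 x 84 x 9 mm) and, farther out, a yellow hand-held multimeter (78 x 160 mm, 42 mm high) also lie on the bench.
Not all that is in view belongs to the job. Of the things like the test_nest, leave any that is turquoise; of the rest the smaller one is meant.

How it is judged:
On the way:
1. the blue module is picked up off the bench (height (world z) of blue_module above 0.025 m and contact force between the fingers and blue_module above 0.5 N), for 0.1 s.
At the end, for the whole second after the job is handed in: The blue module rests released and flat (3 degrees) on the nest floor (4 mm) between the brackets, within 14 mm of the pocket's centre in the nest's x and y, its length within 15 degrees of the nest's x, either way round; the lever stays pressed above 0.2 rad (value of joint switch_lever above 0.2 rad and x of blue_module in the frame of test_nest between -0.014 and 0.014 m and y of blue_module in the frame of test_nest between -0.014 and 0.014 m and z of blue_module in the frame of test_nest between 0.016 and 0.024 m and angle between the x axis of blue_module and the x axis of test_nest, either way round below 0.26 rad and angle between blue_module's own z axis and vertical below 0.06 rad and linear speed of blue_module below 0.02 m/s); the robot touches nothing.
It fails at once if the blue module is dropped (out of the fingers and moving faster than 0.7 m/s, a fall of some 25 mm) (linear speed of blue_module above 0.7 m/s and contact force between the fingers and blue_module below 0.05 N).
It fails at once if the orange module is moved by more than 30 mm (distance of orange_module from where it was at the start of the episode above 0.03 m).
It also fails if it takes over 35 s, if anything falls off the work surface, if the arm or the gripper's body presses on something with over 40 N, if the wrist force passes 120 N, or if a joint passes its speed limit or range.

## Working session

There is one attempt and no reset: what is moved stays moved. The work goes in short steps, Python scripts to look and compute and a tool call to move; the robot and the scene stay as the last step left them, time stands still between calls to the robot, and variables do not carry over. Pictures are saved under pics/ and viewed, and the job is handed in when it is done.

Besides the shell and the picture viewer there is one more tool, called by a JSON object that holds its "fn" and its "kwargs". servo_tool: Moves the arm, as the interface text tells. Its arguments: {"type":"object","properties":{"deltas":{"type":"array","items":{"type":"array","items":{"type":"number"}}}},"required":["deltas"]}

```bash
mkdir -p pics; cat > h.py <<'E'
import numpy as np, cv2
from cell import robot
def save(n,im): cv2.imwrite('pics/'+n+'.png',cv2.cvtColor(np.asarray(im),cv2.COLOR_RGB2BGR))
from scipy.spatial.transform import Rotation as R
def rot(a):
    a=np.array(a,float)
    return a if a.shape==(3,3) else R.from_quat([a[1],a[2],a[3],a[0]]).as_matrix()
def ray(cal,px,fish=False):
    K=np.array(cal['K']); u=(px[0]-K[0,2])/K[0,0]; v=(px[1]-K[1,2])/K[1,1]
    if fish:
        r=np.hypot(u,v); s=np.sin(r)/r if r>1e-9 else 1; d=np.array([u*s,v*s,np.cos(r)])
    else: d=np.array([u,v,1.])
    d=d*[1,-1,-1]
    return rot(cal['attitude'])@d
def onz(cal,px,z,fish=False):
    o=np.array(cal['origin']); d=ray(cal,px,fish); return o+d*(z-o[2])/d[2]
def proj(cal,p,fish=False):
    c=rot(cal['attitude']).T@(np.array(p)-np.array(cal['origin'])); c=c*[1,-1,-1]; K=np.array(cal['K'])
    if fish:
        h=np.hypot(c[0],c[1]); t=np.arctan2(h,c[2]); u,v=c[:2]/h*t
    else: u,v=c[:2]/c[2]
    return np.array([K[0,0]*u+K[0,2],K[1,1]*v+K[1,2]])
E
python3 - <<'E'
from h import *
print(robot.observe())
for c in ['top','scene','wrist']:
    im=robot.camera(c); save(c+'0',im); print(c,robot.get_calibration(c))
for t in ['blue_module','test_nest','orange_module','switch_lever']:
    print(t,robot.spot_in('top',t),robot.pinpoint('top',t))
E
```

```text
{'time': 0.0, 'joint_positions': array([ 1.13747962e+00,  2.07406894e-01,  1.54292484e+00,  8.15018993e-06,
        1.39351400e+00, -1.50482754e-01]), 'joint_velocities': array([-5.11732093e-04, -9.65781601e-04,  2.01614865e-05,  5.03775174e-04,
        2.41202303e-04,  1.48064033e-03]), 'effort': array([-3.13804526e-05, -3.70872796e+01, -2.81420231e+01,  6.97576907e-02,
        3.60406260e-02, -1.48607910e-04]), 'ee_pos': array([0.16014442, 0.55145368, 0.22131204]), 'tool_rot': array([-0.69928534,  0.70080948, -0.09989633,  0.09943243]), 'force': array([-0.04451665, -0.25749185, -0.26255453]), 'ft_torque': array([ 0.02153699, -0.03227815, -0.02826648]), 'finger_gap': 0.0944032646650341}
top {'K': array([[512.99531442,   0.        , 275.29087267],
       [  0.        , 512.99531442, 201.5752198 ],
       [  0.        ,   0.        ,   1.        ]]), 'origin': array([0.33535739, 0.05065386, 1.68003973]), 'attitude': array([ 0.7130146 ,  0.02637878, -0.03454119, -0.69980086])}
scene {'K': array([[422.43063511,   0.        , 274.6891244 ],
       [  0.        , 422.43063511, 201.5718375
[... 404 characters left out ...]
, 'attitude': array([ 0.79398126, -0.09392575, -0.06976673,  0.59657716])}
blue_module [{'box': [227.6, 159.5, 265.5, 184.6], 'p': 0.93}] [{'position': [246.2, 174.4], 'p': 0.7}]
test_nest [{'box': [157.2, 176.3, 201.1, 234.8], 'p': 0.9}, {'box': [139.8, 247.0, 191.2, 308.8], 'p': 0.89}, {'box': [128.1, 84.6, 182.2, 160.5], 'p': 0.82}] [{'position': [163.5, 277.1], 'p': 0.87}, {'position': [157.6, 125.3], 'p': 0.85}, {'position': [181.6, 205.1], 'p': 0.56}]
orange_module [{'box': [299.7, 167.8, 335.8, 193.7], 'p': 0.66}] [{'position': [318.8, 181.6], 'p': 0.84}]Traceback (most recent call last):
  File "<stdin>", line 6, in <module>
ValueError: it knows: blue_module, orange_module, test_nest
```

View pics/top0.png

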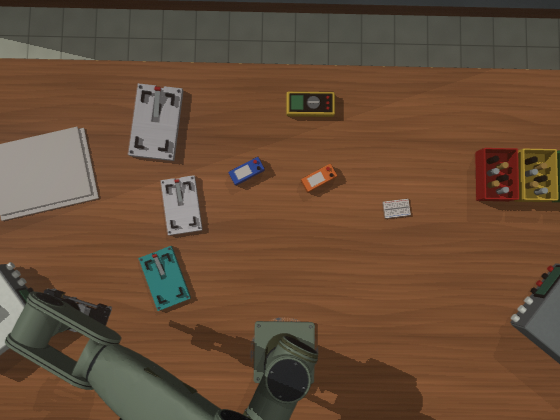

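View pics/scene0.png

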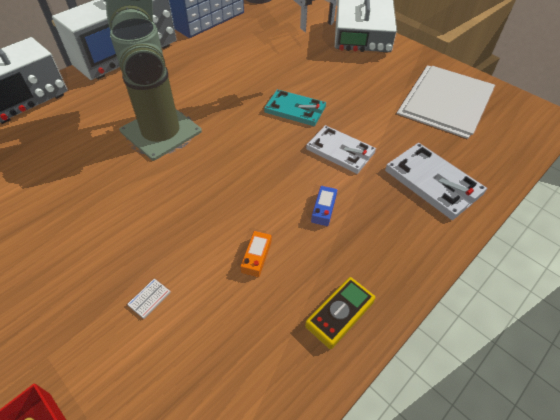

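View pics/wrist0.png

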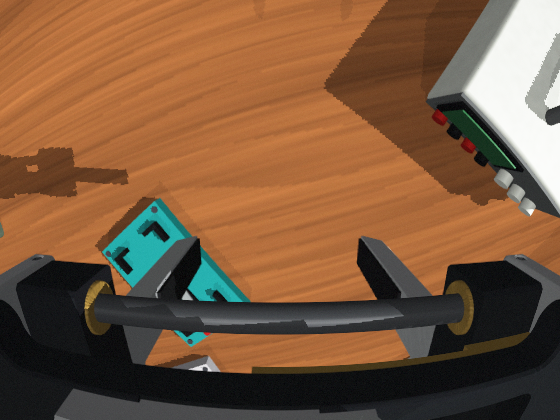

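```bash
python3 - <<'E'
import cv2
im=cv2.imread('pics/top0.png')[75:320,110:350]
cv2.imwrite('pics/top0z.png',cv2.resize(im,None,fx=2.4,fy=2.4,interpolation=cv2.INTER_CUBIC))
E
```

```text
(no output)
```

View pics/top0z.png

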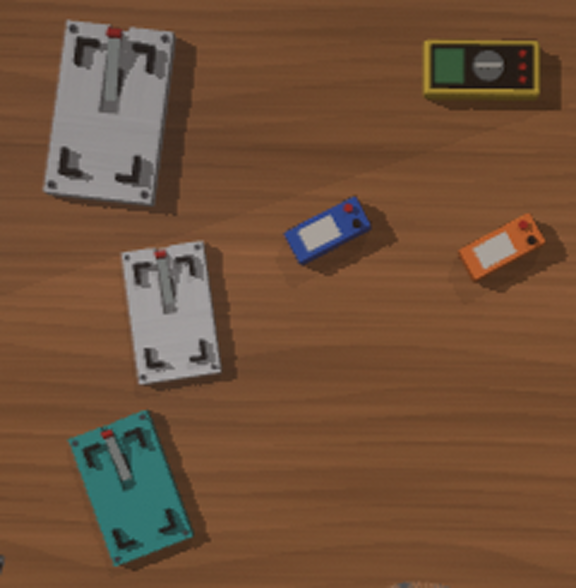

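The top picture shows the blue module at about (246,172) and the orange one at (319,180). Of the two grey nests, the smaller is at (182,206), between the turquoise one at (165,278) and the larger grey one at (157,122). I'll measure the module and the smaller nest.

```bash
cat > m.py <<'E'
from h import *
from scipy.optimize import least_squares
def boxpts(x,y,a,L,W,z0,z1):
    c,s=np.cos(a),np.sin(a); P=[]
    for z in (z0,z1):
        for i,j in ((1,1),(1,-1),(-1,-1),(-1,1)):
            u,v=i*L/2,j*W/2; P.append((x+c*u-s*v,y+s*u+c*v,z))
    return np.array(P)
def fit(mask,cal,L,W,z0,z1,init,fish=False,S=4):
    h,w=mask.shape
    m=mask.astype(float)
    best=None
    def cost(p):
        P=np.array([proj(cal,q,fish) for q in boxpts(*p,L,W,z0,z1)],np.float32)
        hull=cv2.convexHull(P)
        r=np.zeros((h*S,w*S),np.uint8); cv2.fillPoly(r,[np.round((hull+.5)*S*16-8).astype(np.int32)],255,shift=4)
        r=cv2.resize(r,(w,h),interpolation=cv2.INTER_AREA)/255.
        return np.abs(r-m).sum()
    from scipy.optimize import minimize
    sim=np.array([init]+[np.array(init)+d for d in ([.012,0,0],[0,.012,0],[0,0,.12])])
    o=minimize(cost,init,method='Nelder-Mead',options=dict(initial_simplex=sim,xatol=1e-4,fatol=.05,maxiter=150))
    return o.x,o.fun,m.sum()
def blob(mask,near):
    n,l,st,ce=cv2.connectedComponentsWithStats(mask.astype(np.uint8))
    k=[i for i in range(1,n) if st[i,4]>30]; i=min(k,key=lambda i:np.hypot(*(ce[i]-near))); return l==i,st[i]
E
python3 - <<'E'
from m import *
im=cv2.imread('pics/top0.png'); hsv=cv2.cvtColor(im,cv2.COLOR_BGR2HSV)
cal=robot.get_calibration('top')
for n,c,h in (('blue',(246,172),(105,130)),('orange',(319,180),(3,12))):
    b=((hsv[...,0]>=h[0])&(hsv[...,0]<=h[1])&(hsv[...,1]>(120 if n=='blue' else 205))&(hsv[...,2]>(40 if n=='blue' else 170)))
    mk,st=blob(b,c); mk=cv2.morphologyEx(mk.astype(np.uint8),cv2.MORPH_CLOSE,np.ones((9,9)))
    # include white label by filling contour
    cs,_=cv2.findContours(mk,cv2.RETR_EXTERNAL,cv2.CHAIN_APPROX_NONE); mk=np.zeros_like(mk); cv2.drawContours(mk,cs,-1,1,-1)
    p=onz(cal,c,.03); print(n,st,p,fit(mk,cal,.11,.048,0,.034,[p[0],p[1],-1.0]))
px=np.array([(122,253),(204,242),(219,374),(139,385)])/2.4+[110,75]
P=np.array([onz(cal,q,.02) for q in px]); print(P, P.mean(0), [np.linalg.norm(P[i]-P[i-1]) for i in range(4)])
g=(hsv[...,1]<60)&(hsv[...,2]>110); mk,st=blob(g,(182,215)); mk=cv2.morphologyEx(mk.astype(np.uint8),cv2.MORPH_CLOSE,np.ones((7,7)))
mk=cv2.morphologyEx(np.pad(mk,20),cv2.MORPH_CLOSE,np.ones((15,15)))[20:-20,20:-20]
print(st,fit(mk,cal,.18,.11,0,.02,[P.mean(0)[0],P.mean(0)[1],.1]))
E
```

```text
blue [229 157  35  27 266] [0.57250269 0.12960179 0.03      ] (array([ 0.58181315,  0.13091298, -1.05524015]), np.float64(88.70980392156864), np.float64(464.0))Traceback (most recent call last):
  File "<stdin>", line 6, in <module>
  File "m.py", line 25, in blob
    k=[i for i in range(1,n) if st[i,4]>30]; i=min(k,key=lambda i:np.hypot(*(ce[i]-near))); return l==i,st[i]
                                               ~~~^^^^^^^^^^^^^^^^^^^^^^^^^^^^^^^^^^^^^^^^
ValueError: min() iterable argument is empty
```

```bash
python3 - <<'E'
from m import *
im=cv2.imread('pics/top0.png'); hsv=cv2.cvtColor(im,cv2.COLOR_BGR2HSV)
cal=robot.get_calibration('top')
px=np.array([(122,253),(204,242),(219,374),(139,385)])/2.4+[110,75]
P=np.array([onz(cal,q,.02) for q in px]); print(P, P.mean(0), [np.linalg.norm(P[i]-P[i-1]) for i in range(4)])
g=(hsv[...,1]<60)&(hsv[...,2]>110); mk,st=blob(g,(182,215))
mk=cv2.morphologyEx(np.pad(mk.astype(np.uint8),20),cv2.MORPH_CLOSE,np.ones((15,15)))[20:-20,20:-20]
x,f,s=fit(mk,cal,.18,.11,0,.02,[P.mean(0)[0],P.mean(0)[1],.1])
print(st,x,f,s)
xb=[.5818,.1309,-1.055]
for (q,L,W,z) in ((x,.18,.11,.02),(xb,.11,.048,.034)):
    H=cv2.convexHull(np.array([proj(cal,p) for p in boxpts(*q,L,W,0,z)],np.float32)); cv2.polylines(im,[np.round(H*16).astype(int)],True,(0,255,0),1,shift=4)
cv2.imwrite('pics/fit.png',cv2.resize(im[140:250,140:290],None,fx=5,fy=5,interpolation=cv2.INTER_NEAREST))
E
```

```text
[[0.54082515 0.40607574 0.02      ]
 [0.55804081 0.29570931 0.02      ]
 [0.3796209  0.2699315  0.02      ]
 [0.3628923  0.37666521 0.02      ]] [0.46034479 0.33709544 0.02      ] [np.float64(0.18034710217299565), np.float64(0.11170106392620029), np.float64(0.18027246656706233), np.float64(0.1080367098590236)]
[ 161  176   41   59 1503] [0.46342077 0.3397453  0.1687387 ] 63.71372549019607 1896.0
```

View pics/fit.png

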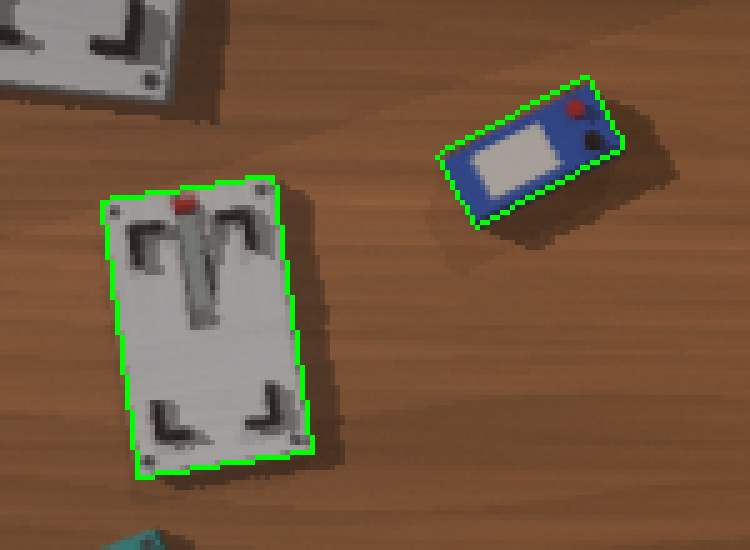

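```bash
cat > go.py <<'E'
from h import *
import sys
def plan(x,y,z,zang):
    s=robot.observe(); T=rot(s['tool_rot']); p=np.array(s['ee_pos'])
    zc=np.arctan2(T[1,2],T[0,2])
    d=(zang-zc+np.pi/2)%np.pi-np.pi/2
    for dd in (d,d-np.sign(d)*np.pi):
        print('opt turn',dd,'j6',s['joint_positions'][5])
    c,sn=np.cos(zang),np.sin(zang)
    sg=1 if np.cos(zang-zc)>0 else -1
    Z=np.array([c,sn,0])*sg; Y=np.array([0,0,-1]); T2=np.column_stack([np.cross(Y,Z),Y,Z])
    rv=R.from_matrix(T.T@T2).as_rotvec()
    print('t',s['time'],'pos',p,'zc',zc,'gap',s['finger_gap'],'f',s['force'])
    print('rv',rv.round(4),'shift',(T.T@(np.array([x,y,z])-p)).round(4)); print('T',T.round(3).tolist())
if __name__=='__main__': plan(*map(float,sys.argv[1:]))
E
python3 go.py .582 .131 .16 .515
```

```text
opt turn -0.7729650369424185 j6 -0.1504722043096422
opt turn 2.3686276166473745 j6 -0.1504722043096422
t 0.5 pos [0.16044795 0.5521106  0.22239831] zc 1.2879650369424185 gap 0.09388955105631637 f [-0.11582004  0.54422569 -0.20055828]
rv [1.00e-04 7.73e-01 0.00e+00] shift [ 0.5223  0.0624 -0.2867]
T [[0.96, -0.0, 0.279], [-0.279, -0.0, 0.96], [-0.0, -1.0, -0.0]]
```

{"fn": "servo_tool", "kwargs": {"deltas": [[0, 0.155, 0, 0.053, 0.006, -0.029, 100], [0, 0.31, 0, 0.105, 0.012, -0.058, 100], [0, 0.465, 0, 0.158, 0.018, -0.086, 100], [0, 0.62, 0, 0.21, 0.024, -0.115, 100], [0, 0.773, 0, 0.262, 0.03, -0.143, 100]]}}

```text
time: 1.12
ee_pos: [0.3734, 0.3403, 0.1926]
tool_rot: [0.61, -0.61, 0.358, -0.358]
force: [1.1, 0.2, -0.7]
finger_gap: 0.094
```

```bash
python3 go.py .582 .131 .16 .515
```

```text
opt turn 0.00494394830666689 j6 0.05756560953888096
opt turn -3.1366487052831262 j6 0.05756560953888096
t 1.125 pos [0.37340109 0.3403479  0.19262674] zc 0.5100560516933332 gap 0.09402006579939323 f [ 1.10799299  0.21939909 -0.70005566]
rv [-0.0011 -0.0049 -0.0001] shift [0.2845 0.0327 0.0798]
T [[0.488, 0.001, 0.873], [-0.873, 0.001, 0.488], [-0.0, -1.0, 0.001]]
```

{"fn": "servo_tool", "kwargs": {"deltas": [[0, 0, 0, 0.057, 0.006, 0.016, 100], [0, 0, 0, 0.114, 0.012, 0.032, 100], [0, 0, 0, 0.17, 0.02, 0.048, 100], [0, -0.003, 0, 0.227, 0.026, 0.064, 100], [0, -0.005, 0, 0.284, 0.032, 0.08, 100]]}}

```text
time: 1.75
ee_pos: [0.5832, 0.1301, 0.1607]
tool_rot: [0.611, -0.61, 0.356, -0.356]
force: [-0.1, -0.8, -0.4]
finger_gap: 0.0943
```

```bash
python3 - <<'E'
from h import *
cal=robot.get_calibration('wrist'); im=robot.camera('wrist'); save('w1',im)
import pickle; pickle.dump(cal,open('w1.pkl','wb'))
im=np.asarray(im).copy()
from m import boxpts
for z in (.034,):
    P=boxpts(.582,.131,-1.055,.11,.048,0,.034)[4:]
    cv2.polylines(im,[np.round([proj(cal,p,True) for p in P]).astype(int)],True,(0,255,0),1)
save('w1o',im)
E
python3 go.py .582 .131 .022 .515
```

```text
opt turn 0.004878159623940226 j6 -0.44272849377826046
opt turn -3.1367144939658527 j6 -0.44272849377826046
t 1.8 pos [0.58803181 0.12397288 0.15997304] zc 0.5101218403760598 gap 0.0941974760352167 f [ 3.46165823 -2.95989768  0.92058726]
rv [-0.0031 -0.0049  0.0061] shift [-0.0099  0.1379 -0.0023]
T [[0.488, 0.006, 0.873], [-0.873, -0.004, 0.488], [0.006, -1.0, 0.003]]
```

View pics/w1o.png

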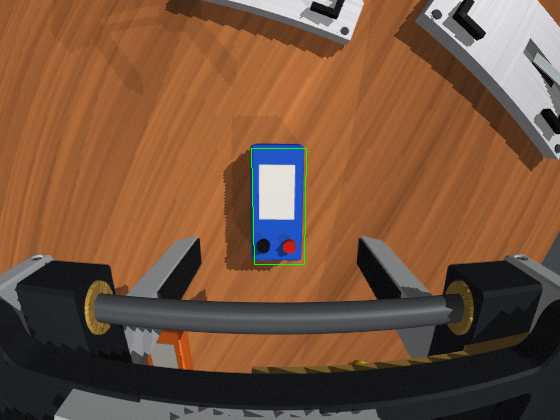

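The picture shows the module at about (278,203), with the fitted outline within 3 px and square to the jaws. Descending.

{"fn": "servo_tool", "kwargs": {"deltas": [[0, -0.005, 0, -0.01, 0.0, -0.002, 100], [0, -0.005, 0, -0.01, 0.035, -0.002, 100], [0, -0.005, 0, -0.01, 0.065, -0.002, 100], [0, -0.005, 0, -0.01, 0.09, -0.002, 100], [0, -0.005, 0, -0.01, 0.1, -0.002, 100]]}}

```text
time: 2.42
ee_pos: [0.5796, 0.1327, 0.0583]
tool_rot: [-0.61, 0.612, -0.354, 0.357]
force: [-1.0, -0.3, 0.3]
finger_gap: 0.0936
```

```bash
python3 go.py .582 .131 .022 .515
```

```text
opt turn -0.001982616191035458 j6 -0.43314861815167993
opt turn 3.1396100373987577 j6 -0.43314861815167993
t 2.425 pos [0.57957805 0.13265546 0.05833141] zc 0.5169826161910356 gap 0.09364695252346758 f [-0.9839482  -0.33793227  0.29955144]
rv [0.     0.002  0.0044] shift [0.0025 0.0363 0.0013]
T [[0.494, 0.002, 0.869], [-0.869, -0.004, 0.494], [0.004, -1.0, -0.0]]
```

{"fn": "servo_tool", "kwargs": {"deltas": [[0, 0, 0.004, 0.002, 0.018, 0.001, 100], [0, 0, 0.004, 0.002, 0.036, 0.001, 100], [0, 0, 0.004, 0.002, 0.036, 0.001, 100]]}}

```text
time: 2.8
ee_pos: [0.5799, 0.1312, 0.0204]
tool_rot: [-0.61, 0.612, -0.357, 0.355]
force: [-1.0, 0.3, 0.2]
finger_gap: 0.0939
```

```bash
python3 go.py .582 .131 .022 .515
```

```text
opt turn -0.0019715864262992433 j6 -0.43957287833280473
opt turn 3.139621067163494 j6 -0.43957287833280473
t 2.8 pos [0.57987765 0.1311851  0.02044923] zc 0.5169715864262991 gap 0.09387117110039378 f [-0.96071139  0.27571571  0.15912506]
rv [ 0.0034  0.002  -0.0012] shift [ 0.0012 -0.0016  0.0017]
T [[0.494, -0.004, 0.869], [-0.869, -0.001, 0.494], [-0.001, -1.0, -0.003]]
```

{"fn": "servo_tool", "kwargs": {"deltas": [[0.002, 0, 0, 0.001, -0.001, 0.001, 40], [0.002, 0, 0, 0.001, -0.001, 0.001, 30], [0.002, 0, 0, 0.001, -0.001, 0.001, 30], [0.002, 0, 0, 0.001, -0.001, 0.001, 30], [0.002, 0, 0, 0.001, -0.001, 0.001, 30]]}}

```text
time: 3.42
ee_pos: [0.5812, 0.1308, 0.0216]
tool_rot: [-0.611, 0.611, -0.356, 0.355]
force: [0.8, 0.6, 3.8]
finger_gap: 0.0476
```

```bash
python3 go.py .463 .338 .12 1.736
```

```text
opt turn 1.2189489827284543 j6 -0.4413496890007039
opt turn -1.9226436708613388 j6 -0.4413496890007039
t 3.425 pos [0.58123912 0.13078751 0.02164407] zc 0.5170510172715457 gap 0.04764395726211459 f [0.77543438 0.59799755 3.78683937]
rv [ 6.0000e-04 -1.2189e+00 -1.9000e-03] shift [-0.2387 -0.0981 -0.0005]
T [[0.494, -0.002, 0.869], [-0.869, 0.0, 0.494], [-0.001, -1.0, -0.001]]
```

Gripped, with the gap at 47.6 mm. Lifting.

{"fn": "servo_tool", "kwargs": {"deltas": [[0, 0, 0, 0, -0.015, 0, 30], [0, 0, 0, 0, -0.04, 0, 30], [0, 0, 0, 0, -0.07, 0, 30], [0, 0, 0, 0, -0.1, 0, 30]]}}

```text
time: 3.92
ee_pos: [0.5812, 0.1308, 0.123]
tool_rot: [-0.611, 0.611, -0.356, 0.355]
force: [0.4, 0.2, -1.7]
finger_gap: 0.048
```

```bash
python3 go.py .463 .338 .12 1.736
```

```text
opt turn 1.2189508855116689 j6 -0.44129556506575685
opt turn -1.9226417680781243 j6 -0.44129556506575685
t 3.925 pos [0.58115321 0.13076571 0.1230336 ] zc 0.5170491144883312 gap 0.04804890959644077 f [ 0.39094643  0.22498445 -1.74510279]
rv [ 7.000e-04 -1.219e+00 -2.000e-03] shift [-0.2385  0.0033 -0.0003]
T [[0.494, -0.002, 0.869], [-0.869, 0.0, 0.494], [-0.001, -1.0, -0.002]]
```

{"fn": "servo_tool", "kwargs": {"deltas": [[0, -0.122, 0, -0.024, 0, 0, 30], [0, -0.244, 0, -0.048, 0, 0, 30], [0, -0.366, 0, -0.072, 0, 0, 30], [0, -0.488, 0, -0.096, 0, 0, 30], [0, -0.61, 0, -0.12, 0, 0, 30]]}}

```text
time: 4.55
ee_pos: [0.5213, 0.2357, 0.1238]
tool_rot: [-0.69, 0.69, -0.155, 0.154]
force: [-0.2, -0.1, -2.3]
finger_gap: 0.0475
```

```bash
python3 go.py .463 .338 .12 1.736
```

```text
opt turn 0.6049712055700924 j6 -0.8583982906103337
opt turn -2.5366214480197007 j6 -0.8583982906103337
t 4.55 pos [0.52125892 0.23571548 0.12379186] zc 1.1310287944299078 gap 0.04754973066638718 f [-0.22148982 -0.11927827 -2.34941491]
rv [-1.00e-04 -6.05e-01 -1.80e-03] shift [-0.0963  0.0039  0.0678]
T [[0.905, -0.002, 0.426], [-0.426, 0.0, 0.905], [-0.002, -1.0, -0.0]]
```

{"fn": "servo_tool", "kwargs": {"deltas": [[0, -0.122, 0, -0.02, 0, 0.014, 30], [0, -0.244, 0, -0.04, 0, 0.028, 30], [0, -0.366, 0, -0.06, 0, 0.042, 30], [0, -0.488, 0, -0.08, 0.002, 0.056, 30], [0, -0.605, 0, -0.096, 0.004, 0.068, 30]]}}

```text
time: 5.18
ee_pos: [0.4626, 0.3389, 0.1205]
tool_rot: [0.705, -0.704, -0.059, 0.06]
force: [1.0, 0.6, -2.6]
finger_gap: 0.048
```

{"fn": "servo_tool", "kwargs": {"deltas": [[0, 0, 0, 0, 0, 0, 30]]}}

```text
time: 5.3
ee_pos: [0.4617, 0.3397, 0.1208]
tool_rot: [0.705, -0.704, -0.06, 0.061]
force: [-0.4, 0.6, -2.1]
finger_gap: 0.0473
```

```bash
python3 - <<'E'
from m import *
s=robot.observe(); cal=robot.get_calibration('wrist'); im=robot.camera('wrist'); save('w2',im)
im=np.asarray(im).copy()
for q,L,W,z,c in (((.4634,.3397,.1687),.18,.11,.02,(0,255,0)),((.4634,.3397,.1687),.13,.068,.02,(255,255,0))):
    P=boxpts(*q,L,W,0,z)[4:]
    cv2.polylines(im,[np.round([proj(cal,p,True) for p in P]).astype(int)],True,c,1)
save('w2o',im)
t=robot.camera('top'); save('t2',t); t=cv2.resize(np.asarray(t)[140:250,140:290],None,fx=4,fy=4); save('t2z',t)
E
python3 go.py .463 .339 .12 1.736
```

```text
opt turn -0.003198685343469787 j6 -1.259047723315122
opt turn 3.1383939682463233 j6 -1.259047723315122
t 5.4 pos [0.46278714 0.33870943 0.12099289] zc 1.7391986853434698 gap 0.04811151636789373 f [-0.65225701  0.12624838 -1.85092896]
rv [-0.0005  0.0032 -0.001 ] shift [0.0003 0.001  0.0003]
T [[0.986, -0.001, -0.168], [0.168, 0.0, 0.986], [-0.001, -1.0, 0.001]]
```

View pics/w2o.png

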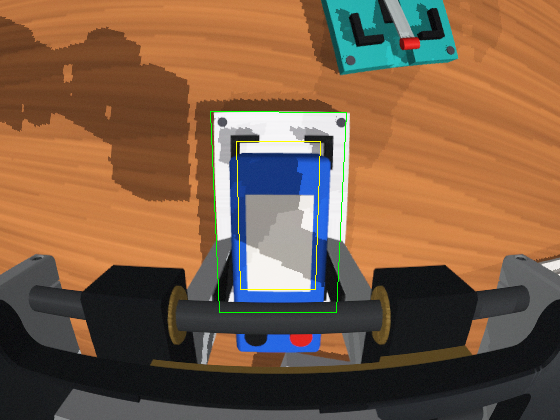

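View pics/t2z.png

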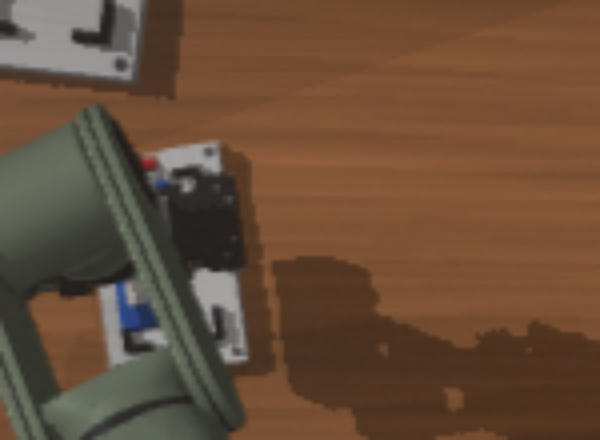

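```bash
python3 - <<'E'
from m import *
s=robot.observe(); cal=robot.get_calibration('wrist'); im=cv2.imread('pics/w2.png'); p=s['ee_pos']
P=boxpts(p[0],p[1],.168,.11,.048,0,p[2]+.012)[4:]
cv2.polylines(im,[np.round(np.array([proj(cal,q,True) for q in P])*16).astype(int)],True,(0,255,0),1,shift=4)
P=boxpts(.4634,.3397,.1687,.18,.11,0,.02)
for k in (P[:4],P[4:]): cv2.polylines(im,[np.round(np.array([proj(cal,q,True) for q in k])*16).astype(int)],True,(0,0,255),1,shift=4)
cv2.imwrite('pics/w2p.png',cv2.resize(im[90:370,160:400],None,fx=2.1,fy=2.1,interpolation=cv2.INTER_NEAREST))
E
```

```text
(no output)
```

View pics/w2p.png

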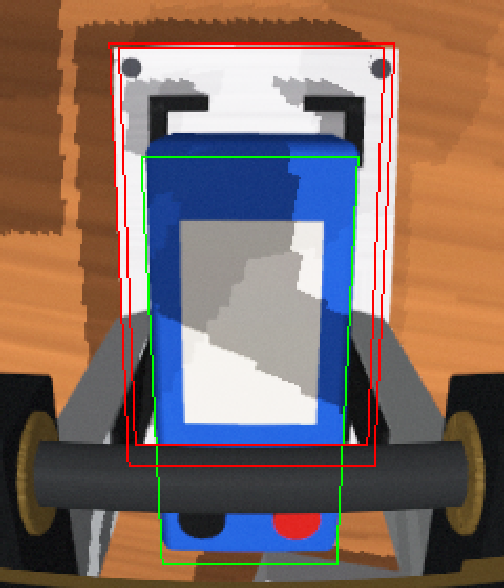

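The wrist picture shows the module's top outline on the in-hand prediction, and the plate edges within about 1 mm of the fit. Lowering now.

{"fn": "servo_tool", "kwargs": {"deltas": [[0, 0, 0, 0, 0.02, 0.001, 30], [0, 0.002, 0, 0, 0.04, 0.001, 30], [0, 0.002, 0, 0, 0.055, 0.001, 30], [0, 0.002, 0, 0, 0.066, 0.001, 30], [0, 0.002, 0, 0, 0.07, 0.001, 30]]}}

```text
time: 6.02
ee_pos: [0.4624, 0.3393, 0.0503]
tool_rot: [-0.705, 0.705, 0.058, -0.059]
force: [-0.6, 0.0, -2.4]
finger_gap: 0.0479
```

```bash
python3 go.py .463 .339 .042 1.738
```

```text
opt turn 0.0013981049580493732 j6 -1.2552553893139815
opt turn -3.1401945486317437 j6 -1.2552553893139815
t 6.025 pos [0.46242622 0.33929743 0.05033455] zc 1.7366018950419506 gap 0.04794451655210322 f [-0.58854589  0.04101923 -2.39971641]
rv [-0.0001 -0.0014 -0.0019] shift [ 0.0005  0.0083 -0.0004]
T [[0.986, -0.002, -0.165], [0.165, -0.0, 0.986], [-0.002, -1.0, 0.0]]
```

{"fn": "servo_tool", "kwargs": {"deltas": [[0, 0, -0.002, 0, 0.004, 0, 30], [0, 0, -0.002, 0, 0.006, 0, 30], [0, 0, -0.002, 0, 0.008, 0, 30], [0, 0, -0.002, 0, 0.008, 0, 30]]}}

```text
time: 6.52
ee_pos: [0.4625, 0.3394, 0.0425]
tool_rot: [0.705, -0.705, -0.059, 0.058]
force: [0.7, -0.2, -2.3]
finger_gap: 0.048
```

```bash
python3 go.py .463 .339 .042 1.738
```

```text
opt turn 0.0013057924525328168 j6 -1.2545529907773465
opt turn -3.1402868611372603 j6 -1.2545529907773465
t 6.525 pos [0.46251639 0.33940642 0.04248873] zc 1.7366942075474672 gap 0.04800201589726723 f [ 0.66947617 -0.21090905 -2.25948553]
rv [-0.0002 -0.0013  0.0005] shift [ 0.0004  0.0005 -0.0005]
T [[0.986, 0.0, -0.165], [0.165, 0.0, 0.986], [0.0, -1.0, 0.0]]
```

{"fn": "servo_tool", "kwargs": {"deltas": [[0, 0, 0, 0, 0.0008, 0, 30], [0, 0, 0, 0, 0.0016, 0, 30], [0, 0, 0, 0, 0.0016, 0, 30]]}}

```text
time: 6.9
ee_pos: [0.4627, 0.3395, 0.0417]
tool_rot: [0.705, -0.705, -0.059, 0.058]
force: [-1.8, -1.6, 4.5]
finger_gap: 0.0475
```

Contact: the force went from −2.3 to +4.5 N. Before release I'll check the nest from the cameras.

```bash
python3 - <<'E'
from m import *
save('w3',robot.camera('wrist')); s=np.asarray(robot.camera('scene')); save('s3',cv2.resize(s[110:190,290:400],None,fx=6,fy=6,interpolation=cv2.INTER_CUBIC))
E
```

```text
(no output)
```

View pics/w3.png

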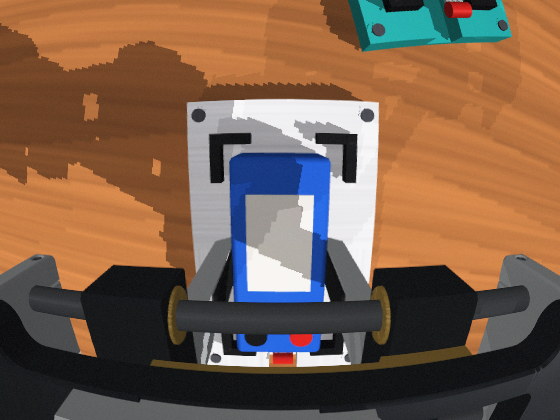

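View pics/s3.png

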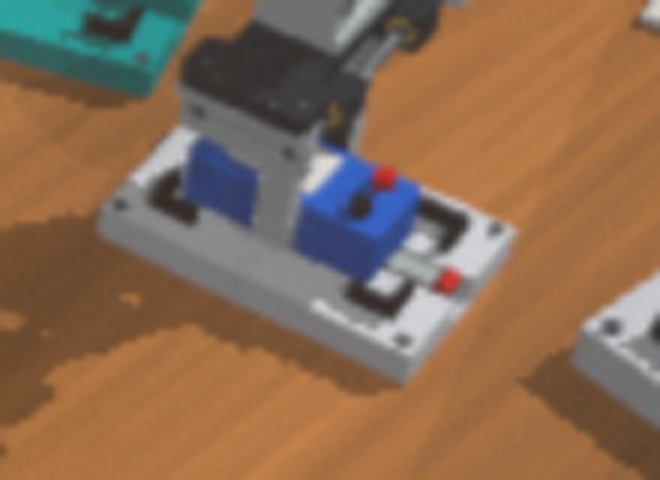

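Both views show the module centred between the brackets with the lever flattened under its end; the roller is at about (283,358) in the wrist view. Releasing, then going straight up.

{"fn": "servo_tool", "kwargs": {"deltas": [[0, 0, 0, 0, 0, 0, 60], [0, 0, 0, 0, 0, 0, 75], [0, 0, 0, 0, 0, 0, 75], [0, 0, 0, 0, 0, 0, 75]]}}

```text
time: 7.5
ee_pos: [0.4626, 0.3395, 0.0414]
tool_rot: [0.705, -0.705, -0.059, 0.058]
force: [-0.4, 0.0, -0.8]
finger_gap: 0.0703
```

{"fn": "servo_tool", "kwargs": {"deltas": [[0, 0, 0, 0, -0.02, 0, 75], [0, 0, 0, 0, -0.05, 0, 75], [0, 0, 0, 0, -0.09, 0, 75], [0, 0, 0, 0, -0.13, 0, 75], [0, 0, 0, 0, -0.16, 0, 75]]}}

```text
time: 8.12
ee_pos: [0.4631, 0.3397, 0.2035]
tool_rot: [0.705, -0.704, -0.06, 0.058]
force: [-1.4, 0.7, 0.7]
finger_gap: 0.0706
```

{"fn": "servo_tool", "kwargs": {"deltas": [[0, 0, 0, -0.03, -0.01, -0.06, 75], [0, 0, 0, -0.06, -0.02, -0.12, 75], [0, 0, 0, -0.06, -0.02, -0.17, 75], [0, 0, 0, -0.06, -0.02, -0.22, 75], [0, 0, 0, -0.06, -0.02, -0.22, 75]]}}

```text
time: 8.75
ee_pos: [0.4406, 0.1101, 0.2234]
tool_rot: [0.705, -0.705, -0.058, 0.055]
force: [0.2, 0.1, 0.5]
finger_gap: 0.0702
```

```bash
python3 - <<'E'
from m import *
t=np.asarray(robot.camera('top')); save('t4r',t); save('t4',cv2.resize(t[140:250,130:350],None,fx=3.5,fy=3.5,interpolation=cv2.INTER_CUBIC))
s=np.asarray(robot.camera('scene')); save('s4',cv2.resize(s[110:190,290:400],None,fx=6,fy=6,interpolation=cv2.INTER_CUBIC))
cal=robot.get_calibration('top'); hsv=cv2.cvtColor(t,cv2.COLOR_RGB2HSV)
b=((hsv[...,0]>=105)&(hsv[...,0]<=130)&(hsv[...,1]>120)&(hsv[...,2]>40)); mk,st=blob(b,(182,206))
cs,_=cv2.findContours(cv2.morphologyEx(mk.astype(np.uint8),cv2.MORPH_CLOSE,np.ones((5,5))),cv2.RETR_EXTERNAL,cv2.CHAIN_APPROX_NONE); m=np.zeros(mk.shape,np.uint8); cv2.drawContours(m,cs,-1,1,-1)
print(st,fit(m,cal,.11,.048,.02,.054,[.4625,.3395,.165])); print(robot.pinpoint('top','orange_module'),robot.observe()['time'],robot.observe()['force'])
E
```

```text
[171 188  19  35 290] (array([0.4584434 , 0.33671409, 0.1653386 ]), np.float64(89.78823529411764), np.float64(503.0))
[{'position': [316.6, 178.2], 'p': 0.76}] 8.9 [-0.27929692 -0.25990996 -0.41504168]
```

View pics/t4.png

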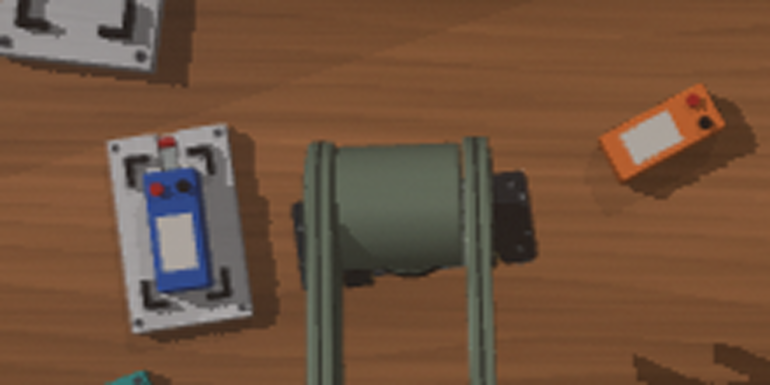

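View pics/s4.png

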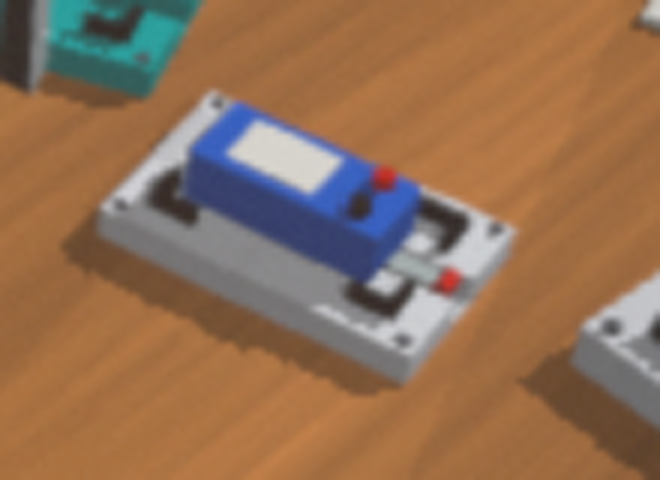

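```bash
python3 -c "
from cell import robot
print(robot.sign_off())"
```

```text
the job is handed in; nothing more can be done
None
```

The blue module is in the smaller grey nest, flat between the four brackets, and I handed the job in at about 8.9 s. I gripped it by the long sides, lowered it until the wrist force showed contact with the floor, let go there and moved the arm clear.

**Position:** a final fit from the top camera puts the module about 5 mm from the pocket centre along the nest's x and 2 mm in y. Its length is within 0.01 rad of the nest's axis. That fit and the arm's own reading at release disagree by about 5 mm, and both are inside the 14 mm limit. The top-camera outline left out part of the module, so that fit is only rough.

**Lever:** the pictures from before and after release show it flat under the module's end. I had no reading of the lever joint, so its angle is judged by eye.

**Orange module:** I never went near it, and it looks unmoved in the last top picture. The network's estimate of its position moved by about 4 px (roughly 13 mm), which I put down to network error. I did not measure it another way.

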